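# Lay the second tube on the V-cradle and chock the layer

### The arm

A 6-joint arm with a two-finger parallel gripper is mounted at the origin on a cart in front of the work surface, level with it; the furniture and walls round the work are solid. World frame = base frame: x ahead of the robot, y to its left, z up, the work surface at z = 0. Lengths are in m, angles in rad, forces in N, time in s.
With the tool pointing down it reaches from about 0.425 to 0.925 m from the base axis. Payload 12.5 kg.
Tool frame: the origin (TCP) lies at the very end of the fingers, on their centre line; the grasp point (between the pads) lies 19 mm behind it; z points along the fingers, y is the direction in which the jaws open and shut (so a half turn about z gives the same grasp; the last joint's range is limited). The gripper opens to 85 mm and grips with 20 to 120 N. Pads are 22 mm wide; open, the fingers measure 114 mm over their backs; the gripper's body (76 mm by 85 mm) begins 54 mm behind the grasp point. The pads swing forward as they close: fully open they stand 13 mm farther back than shut.
Start: joints at [-1.405, 0.491, 1.559, -0, 1.092, -0.106], TCP at [0.168, -0.602, 0.231] pointing down, gripper open.
Joint ranges: [-3.1, 3.1], [-0.84, 2.19], [0.05, 2.79], [-1.13, 4.28], [0.06, 2.93], [-2.69, 2.69]. Speed limits (rad/s): [2.22, 2.22, 2.79, 3.14, 3.14, 3.14].

### API

Orientations are given as a unit quaternion [w, x, y, z].
In Python, from workcell import arm, optics, order gives the robot as it stands.
- The arm moves only by the shell command python3 -m inch 'ROWS' [FORCE]. ROWS is JSON, a list of rows, each a list of 3 entries, a list of its own where there are three numbers: the turn, a rotation vector about the world's x, y, z in degrees, then the shift along the world's x, y, z in m, then the closure, from 0 (fully open) to 1 (shut). In form: [[[rx, ry, rz], [x, y, z], hand], ...]. A call has 1 to 8 rows; each row is the pose to reach, as a shift and turn from the pose measured when the call began; what a row does not reach only later rows make up. A row lasts 1/8 s, in which the tool goes at most 62.5 mm and 10.7 degrees, less where a joint would pass 70% of its speed; a pose out of reach is approached as far as the arm can. A call with a gripper value outside its range is refused whole. The fingers move at their own pace and stop on an object; FORCE is the grip in N (left out, the last holds). Time passes only in rows, so rows that repeat a pose let the fingers close. It gives the time, the measured TCP pose, the force and the opening at its end, in the units of the state.
- arm.state(): the state, without advancing time (a new reading comes with each control period).
- optics.grab_frame(name): name is "scene" or "side" or "wrist"; returns a dict with "pixels" (420x560x3 uint8, red, green, blue), "depth" (420x560 float32, m along the optical axis (not along the pixel's ray), 0 where there is no reading), "fovy" (degrees; the focal length in pixels is half the picture's height over the tangent of half this angle, whatever the lens; pixels are square), "cx", "cy" (the principal point, pixels), "world_from_camera" (4x4, takes a point from camera to world coordinates). Camera axes: x right, y up, looking along -z (the intrinsics and any distortion apply to the point x, -y, -z); pixel columns grow to the right and rows downward; lengths in m; the calibration is good to about 2 mm. A picture is of the moment at which its call begins.
- order.finish_job(): hands the job in, once; it reports no verdict.
The state is a dict: "time": time; "q": joint angles; "joint_velocities": joint speeds; "effort": joint torques, N m; "eef_pos": TCP position; "tcp_rot": TCP orientation; "contact_force": force on the tool from outside, world axes, zero at the start; "moment": the same for the moment, N m; "grip_width": opening from 0.0 (shut) to 1.0 (fully open).
Only numpy, scipy, OpenCV 4.12 (cv2) and the standard library are available. Lean on these libraries where they do the work, as an engineer would, in place of code of your own. Each camera call takes 0.05 s, during which the arm holds its last target. There are 200 camera calls.

### The job

Take the steel tube from the small delivery rest and lay it gently, without dropping it, in the empty V-seat of the blue cradle, parallel to the tube already lying there and centred end to end, and let go of it. Then pull the red-tabbed lock bolt clear towards the near edge of the cradle, and slide the yellow-posted chock bar fully home so that its black teeth close on both tubes. Leave the tube that is already laid in its seat, and do not disturb the torque tester or the tray of pins.

Things in the scene. Friction and masses are not known exactly. Their poses are not given: they have to be found in the camera images.
- tube: Loose bright steel tube, 28 mm diameter, 160 mm long, about 0.35 kg, a dark ring near each end. Origin at its middle on its axis; x runs along the tube (y and z turn as it rolls). Starts on the rest.
- rest: Fixed dark delivery rest, base plate 120 x 52 x 8 mm (x, y, z), standing on the 3 mm green mat, two orange V-notches at x = -45 and +45 mm, 18 mm long. Origin at the middle of its underside. The tube starts in it along x, axis at y = 0 and 46 mm above the underside, its middle within 8 mm of the rest's along x; between the notches nothing stands above 8 mm.
- cradle: Fixed blue cradle, base plate 190 x 240 x 10 mm (x, y, z), origin under its centre; x points away from the robot, y to its left (yaw up to 0.2 rad). Tubes lie along x in seats at y = -75 mm (empty) and +5 mm. Each seat: two orange 90-degree V-saddles, 20 mm long, at x = -60 and +60 mm, vertex 34 mm high; -y leg up to 62 mm height, 28 mm to the side, +y leg only to 46 mm height, 12 mm to the side.
- free_seat (a point): Where the middle of the tube's axis belongs in the empty seat: x = 0, y = -75 mm in the cradle's frame, 54 mm above the worktop. Axes as the cradle's; the tube's x must be parallel to x (either way round). Within 36 mm of x = 0 the cradle has nothing higher than 21.5 mm here (the flat chock bar, 26 mm wide at x = 0, and its cross arms).
- laid_tube: A second tube just like the first (28 x 160 mm), loose, already lying in the other V-seat; origin at its middle on its axis, x along the tube. It stays there.
- loaded_seat (a point): Point on the axis of the loaded seat, x = 0, y = +5 mm in the cradle's frame, 54 mm above the worktop, axes as the cradle's. The laid tube's middle starts within 8 mm of it along x.
- lock (a joint): Slide of the lock bolt, m: 0 = locked (starts at 0 to 0.004), 0.022 = fully pulled out. It moves along the cradle's -x, towards the robot. Its nose stands in front of a lug of the chock bar and blocks it; from 0.012 on the bar is clear. Stays where it is left; friction about 2 N, no spring.
- lock_tab (a point): Point on the bolt's upright red tab (10 mm in the cradle's x, 18 mm in y, top 64 mm above the worktop, standing free above 22 mm): on its centre line, 52 mm above the worktop. At x = -62 mm, y = +72 mm in the cradle's frame when locked; moves with the bolt.
- chock (a joint): Slide of the aluminium chock bar, m: 0 = parked (start), 0.030 = home at its end stop; moves along the cradle's -y, from the yellow post towards the empty seat. Four black teeth, 10 x 10 mm, 64 mm high, at x = -41 and +41 mm stand 31 mm from the tubes when parked, 1.5 mm from well-seated tubes when home. Blocked while locked. Stays where left; friction about 3 N.
- chock_post (a point): Point on the yellow upright post by which the chock bar is moved (14 x 14 mm, top 80 mm above the worktop, standing free above 22 mm): on its centre line, 66 mm above the worktop. At x = 0, y = +100 mm in the cradle's frame when parked, +70 mm when home.
- torque_tester: Loose dark grey torque tester, 105 x 62 x 50 mm (x, y, z), origin under its centre; bystander.
- tray_pins: Loose red open tray of pins, 79 x 103 x 34 mm (x, y, z), origin under its centre; bystander.

How it is judged:
On the way, in this order (a step that is already met when the one before it is completed fails the run):
1. the tube lies in the empty V-seat, parallel and centred, and is let go (x of tube in the frame of free_seat between -0.02 and 0.02 m and y of tube in the frame of free_seat between -0.005 and 0.005 m and z of tube in the frame of free_seat between -0.004 and 0.004 m and angle between the x axis of tube and the x axis of cradle, either way round below 0.06 rad and contact force between the fingers and tube below 0.3 N and linear speed of tube below 0.03 m/s), for 0.2 s.
2. the lock bolt is pulled clear of the chock bar (value of joint lock above 0.013 m), for 0.1 s.
3. the chock bar is slid home (value of joint chock above 0.026 m), for 0.2 s.
At the end, for the whole second after the job is handed in: Tube in the once empty V-seat (within 20 mm lengthwise, 5 sideways, 4 in height, 0.06 rad), at rest and let go; the other tube at rest in its seat (30 mm lengthwise, else the same); lock bolt out over 13 mm; chock bar within 4 mm of its end stop (x of tube in the frame of free_seat between -0.02 and 0.02 m and y of tube in the frame of free_seat between -0.005 and 0.005 m and z of tube in the frame of free_seat between -0.004 and 0.004 m and angle between the x axis of each of tube, laid_tube and the x axis of cradle, either way round below 0.06 rad and x of laid_tube in the frame of loaded_seat between -0.03 and 0.03 m and y of laid_tube in the frame of loaded_seat between -0.005 and 0.005 m and z of laid_tube in the frame of loaded_seat between -0.004 and 0.004 m and value of joint lock above 0.013 m and value of joint chock above 0.026 m and contact force between the fingers and tube below 0.3 N and linear speed of each of tube, laid_tube below 0.02 m/s); the robot touches nothing.
It fails at once if the tube is dropped (falls free at over 0.5 m/s, from about 13 mm) (linear speed of tube above 0.5 m/s and contact force between the fingers and tube below 0.1 N).
It fails at once if the tube is rammed into the cradle (more than 80 N) (contact force between tube and cradle above 80 N).
It fails at once if the tube already laid is lifted or knocked out of its seat (distance between laid_tube and loaded_seat above 0.035 m).
It fails at once if the torque tester is pushed away (more than 30 mm) (distance of torque_tester from where it was at the start of the episode above 0.03 m).
It fails at once if the tray of pins is pushed away (more than 30 mm) (distance of tray_pins from where it was at the start of the episode above 0.03 m).
It also fails if it takes over 50 s, if anything falls off the work surface, if the arm or the gripper's body presses on something with over 40 N, if the wrist force passes 120 N, or if a joint passes its speed limit or range.

## Working session

There is one attempt and no reset: what is moved stays moved. The work goes in short steps, Python scripts to look and compute and a shell command to move; the robot and the scene stay as the last step left them, time stands still between calls to the robot, and variables do not carry over. Pictures are saved under pics/ and viewed, about 8 in all and at most 12, crops included, and the job is handed in when it is done.

```bash
mkdir -p pics; cat > h.py <<'E'
import numpy as np, cv2
from workcell import arm, optics, order
def grab(n,f=None):
    d=optics.grab_frame(n)
    np.savez(f'{f or n}.npz',**{k:d[k] for k in d})
    cv2.imwrite(f'pics/{f or n}.png',cv2.cvtColor(d['pixels'],cv2.COLOR_RGB2BGR)); return d
def cloud(d):
    z=np.array(d['depth'],float);h,w=z.shape
    f=h/2/np.tan(np.radians(float(d['fovy']))/2)
    v,u=np.mgrid[:h,:w]
    P=np.stack([(u-d['cx'])/f*z,-(v-d['cy'])/f*z,-z],-1)
    T=np.array(d['world_from_camera'])
    W=P@T[:3,:3].T+T[:3,3]; W[z<=0]=np.nan
    return W
E
python3 - <<'E'
from h import *
print(arm.state())
for n in('scene','side','wrist'):
    d=grab(n);print(n,d['fovy'],d['cx'],d['cy'],[k for k in d],np.round(d['world_from_camera'],3).tolist())
ims=[cv2.imread(f'pics/{n}.png') for n in('scene','side')]
cv2.imwrite('pics/both.png',cv2.resize(np.vstack(ims),None,fx=.7,fy=.7,interpolation=cv2.INTER_AREA))
E
```

```text
{'time': 0.0, 'q': array([-1.40457417e+00,  4.91550300e-01,  1.55944810e+00, -2.61108357e-05,
        1.09172275e+00, -1.05620795e-01]), 'joint_velocities': array([-0.00025318,  0.00089083,  0.00049962,  0.00039774, -0.00093306,
        0.00160905]), 'effort': array([-3.65704147e-05, -6.18444514e+01, -2.61598992e+01, -1.27514818e-04,
        3.96815100e-03, -5.09091308e-06]), 'eef_pos': array([ 0.16778208, -0.60181785,  0.23073396]), 'tcp_rot': array([-5.63635896e-04,  9.90775915e-01,  1.35509292e-01, -2.86713709e-05]), 'contact_force': array([-0.10558666,  0.41155345,  0.55144795]), 'moment': array([ 0.00319192, -0.04020724, -0.01437813]), 'grip_width': 0.9991261031098759}
scene 51.01379234068138 276.3521044687824 209.92363489781016 ['pixels', 'depth', 'fovy', 'cx', 'cy', 'world_from_camera'] [[-0.586, 0.379, -0.716, -0.098], [-0.81, -0.301, 0.504, 0.609], [-0.024, 0.875, 0.483, 0.576], [0.0, 0.0, 0.0, 1.0]]
side 54.65160941136748 277.2048558093624 211.05333581268602 ['pixels', 'depth', 'fovy', 'cx', 'cy', 'world_from_camera'] [[0.963, 0.144, -0.226, 0.41], [-0.268, 0.554, -0.788, -0.661], [0.011, 0.82, 0.572, 0.642], [0.0, 0.0, 0.0, 1.0]]
wrist 70.05954152915726 282.6364374513992 212.08336997219257 ['pixels', 'depth', 'fovy', 'cx', 'cy', 'world_from_camera'] [[0.268, 0.93, 0.25, 0.231], [-0.963, 0.259, 0.069, -0.584], [-0.001, -0.259, 0.966, 0.372], [0.0, 0.0, 0.0, 1.0]]
```

View pics/both.png

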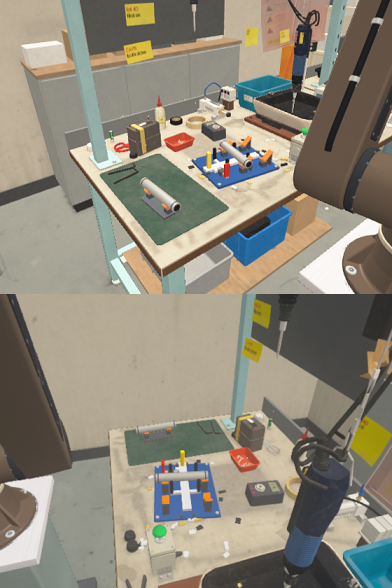

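The side and scene pictures (stacked at 0.7 scale) show the rest with its tube on the green mat, at about scene px (229,279). The blue cradle with the laid tube is at scene px (335,235) and side px (265,285). Next I'll measure the clouds.

```bash
cat > m.py <<'E'
from h import *
def seg(d):
    W=cloud(d);hsv=cv2.cvtColor(np.array(d['pixels']),cv2.COLOR_RGB2HSV).astype(int);H,S,V=hsv[...,0],hsv[...,1],hsv[...,2]
    ok=np.isfinite(W[...,0])&(W[...,2]>-.02)&(W[...,2]<.12)&(W[...,0]>0.1)&(W[...,0]<1.1)
    m=dict(blue=(H>100)&(H<125)&(S>150),orange=(H>8)&(H<18)&(S>170)&(V>120),yellow=(H>22)&(H<32)&(S>180),red=((H<5)|(H>175))&(S>180)&(V>120),grey=(S<50)&(V>60))
    return W,{k:v&ok for k,v in m.items()}
E
python3 - <<'E'
from m import *
for n in('scene','side'):
    d=dict(np.load(n+'.npz'));W,m=seg(d)
    print('==',n)
    for k in('blue','orange','yellow','red'):
        mm=m[k].astype(np.uint8)
        N,L,st,_=cv2.connectedComponentsWithStats(mm)
        for i in range(1,N):
            if st[i,4]<25: continue
            P=W[L==i]
            print(k,st[i].tolist(),np.round(np.median(P,0),3),'lo',np.round(np.percentile(P,2,axis=0),3),'hi',np.round(np.percentile(P,98,axis=0),3))
    b=W[m['blue']]; b=b[(b[:,2]<.02)&(b[:,2]>0)]
    print('rect',cv2.minAreaRect(b[:,:2].astype(np.float32)*1000), 'z',np.median(b[:,2]))
E
```

```text
== scene
blue [337, 210, 29, 11, 97] [ 0.591 -0.119  0.011] lo [ 0.566 -0.144  0.009] hi [ 0.635 -0.087  0.018]
blue [308, 217, 25, 14, 138] [ 0.611 -0.014  0.011] lo [ 0.592 -0.047  0.009] hi [0.648 0.008 0.014]
blue [274, 223, 125, 47, 1670] [0.5   0.025 0.01 ] lo [ 0.455 -0.111  0.004] hi [0.655 0.103 0.013]
orange [399, 96, 11, 16, 122] [ 1.013 -0.8    0.093] lo [ 0.956 -0.808  0.065] hi [ 1.036 -0.749  0.118]
orange [409, 99, 9, 16, 94] [ 0.964 -0.8    0.089] lo [ 0.947 -0.807  0.064] hi [ 0.982 -0.794  0.117]
orange [341, 194, 18, 15, 104] [ 0.603 -0.12   0.045] lo [ 0.595 -0.135  0.034] hi [ 0.614 -0.095  0.06 ]
orange [369, 214, 21, 17, 133] [ 0.485 -0.101  0.045] lo [ 0.477 -0.116  0.029] hi [ 0.498 -0.075  0.06 ]
orange [353, 221, 8, 8, 34] [ 0.499 -0.034  0.057] lo [ 0.487 -0.041  0.053] hi [ 0.514 -0.016  0.066]
yellow [297, 219, 5, 22, 81] [0.573 0.077 0.052] lo [0.57  0.071 0.025] hi [0.576 0.081 0.077]
red [235, 190, 42, 16, 191] [0.826 0.025 0.022] lo [0.778 0.    0.005] hi [0.832 0.088 0.034]
red [244, 202, 31, 15, 121] [0.762 0.057 0.015] lo [0.757 0.014 0.005] hi [
[... 168 characters left out ...]
3 0.05  0.02 ] hi [0.513 0.066 0.065]
rect ((781.9228515625, -163.53387451171875), (300.7542724609375, 782.5680541992188), 59.317222595214844) z 0.010486445353378726
== side
orange [291, 284, 12, 12, 74] [ 0.609 -0.106  0.04 ] lo [ 0.596 -0.14   0.033] hi [ 0.618 -0.099  0.061]
orange [232, 290, 10, 10, 37] [ 0.491 -0.089  0.037] lo [ 0.482 -0.121  0.032] hi [ 0.498 -0.082  0.061]
yellow [258, 223, 6, 22, 112] [0.577 0.066 0.057] lo [0.572 0.063 0.001] hi [0.602 0.18  0.079]
red [231, 238, 4, 17, 50] [0.509 0.048 0.051] lo [0.506 0.045 0.027] hi [0.513 0.062 0.064]
rect ((561.9115600585938, -23.85333251953125), (237.72003173828125, 170.1283721923828), 84.33222198486328) z 0.00873791041885763
```

```bash
python3 - <<'E'
from m import *
for n in('scene','side'):
    d=dict(np.load(n+'.npz'));W,m=seg(d)
    P=W.reshape(-1,3);P=P[np.isfinite(P[:,0])]
    # tall things
    t=P[(P[:,2]>.13)&(P[:,2]<.6)&(np.hypot(P[:,0],P[:,1])<1.0)&(P[:,0]>0.15)]
    g=np.unique(np.round(t[:,:2]/.1).astype(int),axis=0,return_counts=True)
    print(n,[(a.tolist(),int(c)) for a,c in zip(*g) if c>40])
    # tube near mat
    if n=='scene': print('tube px',W[279,229],W[262,212],W[297,247])
    r=P[(P[:,1]>.14)&(P[:,1]<.5)&(P[:,0]>.3)&(P[:,0]<.8)&(P[:,2]>.045)&(P[:,2]<.075)]
    print(len(r),np.median(r,0) if len(r) else 0,r.min(0),r.max(0), cv2.minAreaRect(r[:,:2].astype(np.float32)*1000))
    if n=='side':print('driver',W[320,435],W[380,435],W[400,410])
E
```

```text
scene [([2, -1], 1094), ([2, 0], 11051), ([2, 1], 7421), ([3, -1], 123), ([3, 0], 359), ([6, -4], 1529), ([7, -4], 802), ([8, -6], 106), ([8, -5], 1400), ([8, -4], 1318), ([8, -3], 280), ([8, 0], 213), ([8, 1], 1106), ([8, 2], 1138), ([9, -2], 1462), ([9, -1], 1550), ([9, 0], 2126), ([9, 1], 1297), ([9, 2], 2825), ([9, 3], 5729), ([9, 4], 504)]
tube px [0.50470943 0.29945409 0.05847953] [0.56755076 0.30128114 0.06318073] [0.44214503 0.29898066 0.05611422]
922 [0.50864176 0.29776646 0.06019893] [0.44214503 0.27256638 0.04502232] [0.60419034 0.31289517 0.06621829] ((522.9675903320312, 294.6272888183594), (162.6368865966797, 27.75071907043457), 6.052999973297119)
side [([2, -2], 1641), ([2, -1], 5132), ([2, 0], 837), ([3, -2], 5471), ([3, -1], 2781), ([3, 0], 753), ([6, -5], 4012), ([6, -4], 4866), ([7, -5], 2263), ([7, -4], 4216), ([8, -4], 3090), ([8, -3], 1343), ([8, -1], 540), ([8, 0], 522), ([8, 1], 807), ([8, 2], 698), ([9, -3], 364), ([9, -2], 7045), ([9, -1], 5508), ([9, 0], 3569), ([9, 1], 1358), ([9, 2], 1179), ([9, 3], 2756)]
496 [0.52284538 0.28246089 0.05618656] [0.445306   0.27021723 0.04503664] [0.6052272  0.30474567 0.06308644] ((525.7921752929688, 286.3683776855469), (160.5980987548828, 26.23355484008789), 4.019711017608643)
driver [ 0.63252213 -0.4482338   0.32981074] [ 0.64707722 -0.46131938  0.24310372] [ 0.63935104 -0.44601441  0.18212154]
```

```bash
python3 -m inch '[[[0,0,-2],[0.025,0.045,0.016],0],[[0,0,-4],[0.05,0.09,0.032],0],[[0,0,-6],[0.075,0.135,0.048],0],[[0,0,-8],[0.1,0.18,0.064],0],[[0,0,-10],[0.125,0.23,0.08],0],[[0,0,-12],[0.155,0.28,0.09],0],[[0,0,-14],[0.18,0.33,0.1],0],[[0,0,-15],[0.22,0.38,0.1],0]]' 60
python3 -m inch '[[[0,0,0],[0.025,0.05,0],0],[[0,0,0],[0.05,0.1,0],0],[[0,0,0],[0.07,0.15,0],0],[[0,0,0],[0.09,0.2,0],0],[[0,0,0],[0.1,0.23,0],0],[[0,0,0],[0.1,0.25,0],0]]'
```

```text
time: 1.15
eef_pos: [0.3873, -0.2215, 0.3317]
tcp_rot: [0.0, 1.0, 0.004, 0.001]
contact_force: [0.9, -1.4, 0.2]
grip_width: 1.001
time: 1.9
eef_pos: [0.4875, 0.03, 0.3314]
tcp_rot: [0.0, 1.0, 0.005, 0.0]
contact_force: [-0.5, 1.1, 0.1]
grip_width: 0.998
```

```bash
python3 - <<'E'
from m import *
d=grab('wrist','w1');W,m=seg(d)
for k in('blue','orange','yellow','red'):
    N,L,st,_=cv2.connectedComponentsWithStats(m[k].astype(np.uint8))
    for i in range(1,N):
        if st[i,4]<60: continue
        P=W[L==i]
        print(k,st[i].tolist(),np.round(np.median(P,0),3),'lo',np.round(np.percentile(P,2,axis=0),3),'hi',np.round(np.percentile(P,98,axis=0),3))
b=W[m['blue']];b=b[(b[:,2]<.02)&(b[:,0]>.4)&(b[:,0]<.72)&(abs(b[:,1])<.2)]
print(cv2.minAreaRect(b[:,:2].astype(np.float32)*1000),np.median(b[:,2]))
E
```

```text
orange [341, 74, 14, 15, 163] [ 0.617 -0.052  0.056] lo [ 0.609 -0.058  0.05 ] hi [ 0.626 -0.046  0.062]
orange [376, 83, 10, 14, 98] [ 0.609 -0.1    0.043] lo [ 0.601 -0.106  0.036] hi [ 0.616 -0.094  0.046]
orange [386, 86, 29, 14, 359] [ 0.605 -0.124  0.049] lo [ 0.596 -0.136  0.035] hi [ 0.613 -0.111  0.061]
orange [323, 165, 11, 14, 108] [ 0.5   -0.033  0.056] lo [ 0.493 -0.038  0.05 ] hi [ 0.508 -0.027  0.061]
orange [356, 171, 8, 11, 68] [ 0.492 -0.08   0.043] lo [ 0.485 -0.086  0.037] hi [ 0.5   -0.075  0.046]
orange [365, 172, 25, 17, 265] [ 0.488 -0.105  0.049] lo [ 0.48  -0.116  0.035] hi [ 0.496 -0.092  0.061]
((0.0, 0.0), (0.0, 0.0), 0.0) nan
  return _methods._mean(a, axis=axis, dtype=dtype,
  ret = ret.dtype.type(ret / rcount)
```

View pics/w1.png

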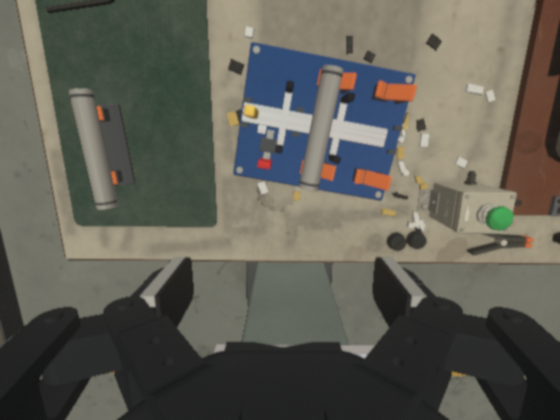

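The wrist view shows the whole cradle (px 235-415, 43-198), the tube on its rest (px 93,150), the red tab (265,163) and the yellow post (249,111). The free saddles are at (385,90) and (365,178). I'll now fit both objects' poses.

```bash
cat > fit.py <<'E'
from m import *
def tubefit(W,box,zlo,zhi,r=.014):
    P=W.reshape(-1,3);P=P[np.isfinite(P[:,0])]
    s=(P[:,0]>box[0])&(P[:,0]<box[1])&(P[:,1]>box[2])&(P[:,1]<box[3])&(P[:,2]>zlo)&(P[:,2]<zhi)
    P=P[s]
    from scipy.optimize import least_squares
    f=lambda p:(np.hypot(P[:,1]-p[0]-p[1]*(P[:,0]-box[4]),P[:,2]-p[2]-p[3]*(P[:,0]-box[4]))-r)
    s=least_squares(f,[box[5],0,.05,0],loss='soft_l1',f_scale=.001)
    p=s.x;in_=abs(f(p))<.003;u=np.array([1,p[1],p[3]]);u/=np.linalg.norm(u)
    c=np.array([box[4],p[0],p[2]]);t=(P[in_]-c)@u;a,b=np.percentile(t,.5),np.percentile(t,99.5)
    return c+u*(a+b)/2,u,b-a,in_.sum()
def plate(W,d):
    hsv=cv2.cvtColor(np.array(d['pixels']),cv2.COLOR_RGB2HSV).astype(int)
    mm=(hsv[...,0]>100)&(hsv[...,0]<125)&(hsv[...,1]>120)&(hsv[...,2]>40)
    b=W[mm];b=b[(b[:,2]>0.003)&(b[:,2]<.018)&(b[:,0]>.42)&(b[:,0]<.72)&(abs(b[:,1])<.2)]
    return cv2.minAreaRect(b[:,:2].astype(np.float32)*1000),np.median(b[:,2]),len(b)
E
python3 - <<'E'
from fit import *
d=dict(np.load('w1.npz'));W=cloud(d)
print('wrist',plate(W,d))
print(tubefit(W,(.42,.64,.25,.33,.52,.29),.045,.08))
print(tubefit(W,(.42,.70,-.08,.04,.56,-.02),.055,.08))
for p in[(265,163),(249,111),(248,108)]:print(p,W[p[1],p[0]])
o=m=None
W,m=seg(d);P=W[m['orange']];P=P[(P[:,1]<-.065)&(P[:,1]>-.2)&(P[:,0]<.7)]
for s in(P[P[:,0]>.55],P[P[:,0]<.55]):print(cv2.minAreaRect(s[:,:2].astype(np.float32)*1000))
for n in('scene','side'):
    d=dict(np.load(n+'.npz'));W=cloud(d);print(n,plate(W,d));print(tubefit(W,(.42,.64,.25,.33,.52,.29),.045,.08));print(tubefit(W,(.42,.70,-.08,.04,.56,-.02),.05,.08))
E
```

```text
wrist (((562.3178100585938, -25.181610107421875), (233.8465118408203, 184.71885681152344), 80.55630493164062), np.float64(0.009203645985705805), 10252)
(array([0.52379809, 0.29292375, 0.04787618]), array([9.96757018e-01, 8.04697008e-02, 2.71877818e-04]), np.float64(0.15832970722943832), np.int64(2712))
(array([ 0.55408265, -0.01929096,  0.05303694]), array([ 9.86201216e-01, -1.65551086e-01, -2.53869632e-06]), np.float64(0.15779514596653563), np.int64(2521))
(265, 163) [0.51186809 0.05430621 0.06497928]
(249, 111) [0.57755722 0.07326188 0.07786686]
(248, 108) [0.58101134 0.07430057 0.07916315]
((606.2182006835938, -115.48854064941406), (42.466365814208984, 16.936674118041992), 80.33590698242188)
((489.7812194824219, -95.83297729492188), (42.174896240234375, 16.076120376586914), 79.85144805908203)
scene (((559.0714111328125, -22.162765502929688), (237.5432586669922, 188.29225158691406), 80.59821319580078), np.float64(0.010509097233508014), 2047)
(array([0.52349313, 0.2921008 , 0.04917628]), array([0.99664316, 0.08183604, 0.00229483]), np.float64(0.1591703664067823), np.int64(865))
(array([ 0.55359496, -0.01967458,  0.05480631]), array([ 0.98657823, -0.16323118,  0.00435762]), np.float64(0.15896489188022953), np.int64(551))
side (((561.884521484375, -26.956039428710938), (240.41000366210938, 186.31588745117188), 80.60559844970703), np.float64(0.008578040034471712), 3017)
(array([0.52506558, 0.29139724, 0.04690338]), array([ 9.96613452e-01,  8.22273228e-02, -5.43313470e-04]), np.float64(0.15820195836176243), np.int64(449))
(array([ 0.5553582 , -0.02046674,  0.05218844]), array([ 0.98607803, -0.16627866,  0.00123648]), np.float64(0.15887715146285736), np.int64(854))
```

```bash
python3 -m inch '[[[0,0,1],[0.007,0.05,-0.03],0],[[0,0,2],[0.014,0.1,-0.06],0],[[0,0,3],[0.022,0.15,-0.09],0],[[0,0,4],[0.029,0.2,-0.12],0],[[0,0,4.1],[0.0365,0.245,-0.155],0],[[0,0,4.1],[0.0365,0.262,-0.19],0],[[0,0,4.1],[0.0365,0.262,-0.2],0],[[0,0,4.1],[0.0365,0.262,-0.2],0]]'
python3 - <<'E'
from fit import *
d=grab('wrist','w2');W=cloud(d)
print(tubefit(W,(.42,.64,.25,.33,.52,.29),.045,.08));s=arm.state();print(s['eef_pos'],s['tcp_rot'])
E
```

```text
time: 2.95
eef_pos: [0.5238, 0.2924, 0.1316]
tcp_rot: [-0.0, 0.999, 0.041, -0.0]
contact_force: [-0.4, -0.3, 1.4]
grip_width: 0.996
(array([0.52433473, 0.29280222, 0.04781716]), array([ 9.96706069e-01,  8.10984590e-02, -2.27326931e-04]), np.float64(0.1578423929014257), np.int64(7326))
[0.524169   0.29237756 0.13244996] [-3.12557343e-04  9.99187326e-01  4.02993713e-02  7.41929294e-04]
```

```bash
python3 -m inch '[[[0,0,0],[0,0,-0.03],0],[[0,0,0],[0,0,-0.06],0],[[0,0,0],[0,0,-0.08],0],[[0,0,0],[0,0,-0.093],0],[[0,0,0],[0,0,-0.101],0],[[0,0,0],[0,0,-0.101],0.3],[[0,0,0],[0,0,-0.101],0.6],[[0,0,0],[0,0,-0.101],1]]' 50
python3 -m inch '[[[0,0,0],[0,0,0],1],[[0,0,0],[0,0,0],1],[[0,0,0],[0,0,0],1],[[0,0,0],[0,0,0],1],[[0,0,0],[0,0,0.01],1],[[0,0,0],[0,0,0.03],1],[[0,0,0],[0,0,0.06],1],[[0,0,0],[0,0,0.1],1]]'
python3 - <<'E'
from fit import *
d=grab('side','s2');W=cloud(d)
cv2.imwrite('pics/s2c.png',cv2.resize(cv2.imread('pics/s2.png')[100:330,130:430],None,fx=2,fy=2))
for n in ('side','wrist'):
    W=cloud(grab(n,n+'3'));
    try:print(n,tubefit(W,(.42,.64,.25,.33,.52,.29),.125,.19))
    except Exception as e:print(e)
E
```

```text
time: 4.0
eef_pos: [0.5244, 0.2925, 0.032]
tcp_rot: [-0.0, 0.999, 0.04, 0.001]
contact_force: [0.8, -0.1, 0.2]
grip_width: 0.375
time: 5.0
eef_pos: [0.5238, 0.2924, 0.1324]
tcp_rot: [-0.0, 0.999, 0.04, 0.0]
contact_force: [0.8, 0.4, -5.1]
grip_width: 0.311
side (array([0.52695217, 0.28142853, 0.15733083]), array([ 0.99053538, -0.11211315,  0.0791853 ]), np.float64(0.15726855916265142), np.int64(316))
wrist (array([0.55182447, 0.29561901, 0.15213825]), array([ 0.99664581,  0.08155781, -0.00674251]), np.float64(0.10577436068720664), np.int64(16311))
```

View pics/s2c.png

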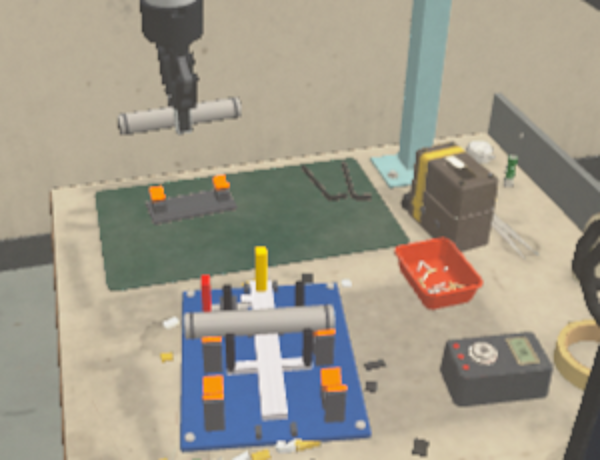

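The view shows the tube gripped near its middle and level (crop px 180,115), the rest empty, and the cradle undisturbed. I'll carry it over the free seat.

```bash
python3 -m inch '[[[0,0,-1],[0.002,-0.03,0.01],1],[[0,0,-3],[0.005,-0.08,0.02],1],[[0,0,-5],[0.009,-0.13,0.02],1],[[0,0,-7],[0.012,-0.18,0.02],1],[[0,0,-9],[0.016,-0.23,0.02],1],[[0,0,-11],[0.019,-0.28,0.02],1],[[0,0,-13],[0.022,-0.33,0.02],1],[[0,0,-14],[0.0245,-0.37,0.02],1]]'
python3 -m inch '[[[0,0,-0.15],[0.0006,-0.015,0],1],[[0,0,-0.15],[0.0006,-0.0212,-0.01],1],[[0,0,-0.15],[0.0006,-0.0212,-0.035],1],[[0,0,-0.15],[0.0006,-0.0212,-0.05],1],[[0,0,-0.15],[0.0006,-0.0212,-0.05],1],[[0,0,-0.15],[0.0006,-0.0212,-0.05],1]]'
python3 - <<'E'
from fit import *
s=arm.state();print(s['eef_pos'],s['tcp_rot'],s['contact_force'])
c=np.array([.5613,-.0248]);ex=np.array([.9863,-.165]);ey=np.array([.165,.9863])
for n in ('side','wrist','scene'):
    W=cloud(grab(n,n+'4'));
    try:
        p,u,L,k=tubefit(W,(.44,.66,-.135,-.065,.549,-.099),.085,.15);print(n,p,u,L,k,'local',(p[:2]-c)@ex,(p[:2]-c)@ey)
    except Exception as e:print(e)
E
```

```text
time: 6.15
eef_pos: [0.5487, -0.0789, 0.152]
tcp_rot: [-0.001, 0.997, -0.082, 0.002]
contact_force: [0.4, 1.0, -4.7]
grip_width: 0.311
time: 6.9
eef_pos: [0.5496, -0.0997, 0.1024]
tcp_rot: [-0.001, 0.997, -0.083, 0.002]
contact_force: [0.0, 0.1, -3.9]
grip_width: 0.309
[ 0.54956797 -0.09971392  0.10237053] [-9.63355695e-04  9.96507640e-01 -8.34749451e-02  1.87862630e-03] [ 0.02342763  0.07616174 -3.87446049]
side [ 0.54680789 -0.11839439  0.13304546] [ 0.98556212 -0.16930983 -0.00122183] 0.15824504978382764 552 local 0.0011495071457391735 -0.0947033437052651
wrist [ 0.57587563 -0.10349753  0.14282219] [ 0.99076692 -0.1346045   0.01620312] 0.10494695645513478 10598 local 0.027361040540951273 -0.0752143925347125
scene [ 0.54833999 -0.09932611  0.12263421] [ 0.98627968 -0.15789791  0.04817297] 0.15785576089179781 385 local -0.0004856475085619153 -0.07564350555797722
```

```bash
python3 - <<'E'
from fit import *
c=np.array([.5613,-.0248]);ex=np.array([.9863,-.165]);ey=np.array([.165,.9863])
for n in ('side','wrist','scene'):
    W=cloud(dict(np.load(n+'4.npz')))
    l=(W[...,:2]-c)@ex; W[(abs(l)<.03)|(abs(l)>.085)|(W[...,2]>.137)]=np.nan
    p,u,L,k=tubefit(W,(.44,.66,-.135,-.065,.549,-.099),.1,.15);print(n,p,u,L,k,'local',(p[:2]-c)@ex,(p[:2]-c)@ey)
E
```

```text
side [ 0.54832077 -0.10857217  0.12563117] [ 0.99120318 -0.02045317 -0.130759  ] 0.15523764058345152 457 local 0.0010209941131281847 -0.08476606788818034
wrist [ 0.60326243 -0.10878304  0.14344358] [ 0.99715277 -0.0753313   0.00339823] 0.050327164138151026 5869 local 0.0552447502641525 -0.07590866951833095
scene [ 0.5500188  -0.1003369   0.11968361] [ 0.98583653 -0.16770555 -0.00108574] 0.16153210588670103 291 local 0.0013369394548969956 -0.07636344741056345
```

The scene fit excluding the fingers gives local x +1 mm, y −75 mm relative to the laid tube, a parallel axis, and z 17 mm above the TCP. I'll lower it.

```bash
python3 -m inch '[[[0,0,0],[0,0,-0.02],1],[[0,0,0],[0,0,-0.04],1],[[0,0,0],[0,0,-0.052],1],[[0,0,0],[0,0,-0.058],1],[[0,0,0],[0,0,-0.061],1],[[0,0,0],[0,0,-0.062],1]]'
python3 -m inch '[[[0,0,0],[0,0,-0.001],1],[[0,0,0],[0,0,-0.002],1],[[0,0,0],[0,0,-0.002],1]]'
```

```text
time: 7.8
eef_pos: [0.5498, -0.1001, 0.041]
tcp_rot: [-0.001, 0.996, -0.084, 0.002]
contact_force: [-0.7, 0.2, -4.3]
grip_width: 0.309
time: 8.18
eef_pos: [0.5498, -0.1001, 0.039]
tcp_rot: [-0.001, 0.996, -0.084, 0.003]
contact_force: [-0.2, 0.3, -4.1]
grip_width: 0.313
```

```bash
python3 -m inch '[[[0,0,0],[0,0,-0.001],1],[[0,0,0],[0,0,-0.001],1]]'
python3 -m inch '[[[0,0,0],[0,0,-0.001],1],[[0,0,0],[0,0,-0.001],1]]'
python3 -m inch '[[[0,0,0],[0,0,-0.001],1],[[0,0,0],[0,0,-0.001],1]]'
```

```text
time: 8.43
eef_pos: [0.5498, -0.1, 0.038]
tcp_rot: [-0.001, 0.996, -0.084, 0.002]
contact_force: [0.6, 0.2, -4.2]
grip_width: 0.31
time: 8.68
eef_pos: [0.5499, -0.1, 0.0375]
tcp_rot: [-0.001, 0.996, -0.084, 0.003]
contact_force: [-2.3, 1.7, 5.1]
grip_width: 0.312
time: 8.93
eef_pos: [0.5501, -0.0997, 0.0372]
tcp_rot: [-0.001, 0.996, -0.084, 0.003]
contact_force: [-2.2, 3.4, 8.1]
grip_width: 0.311
```

Contact is at the expected height. I'll open gently.

```bash
python3 -m inch '[[[0,0,0],[0,0,0],0.66],[[0,0,0],[0,0,0],0.62],[[0,0,0],[0,0,0],0.58],[[0,0,0],[0,0,0],0.5],[[0,0,0],[0,0,0],0.4],[[0,0,0],[0,0,0],0.3],[[0,0,0],[0,0,0],0.25],[[0,0,0],[0,0,0],0.25]]' 20
python3 -m inch '[[[0,0,0],[0,0,0.01],0.25],[[0,0,0],[0,0,0.03],0.25],[[0,0,0],[0,0,0.07],0.25],[[0,0,0],[0,0,0.12],0.25],[[0,0,0],[-0.03,0,0.17],0.25],[[0,0,0],[-0.06,0.03,0.22],0.4],[[0,0,0],[-0.06,0.03,0.22],0.6],[[0,0,0],[-0.06,0.03,0.22],0.8]]'
python3 - <<'E'
from fit import *
c=np.array([.5613,-.0248]);ex=np.array([.9863,-.165]);ey=np.array([.165,.9863])
for n in ('side','wrist','scene'):
    W=cloud(grab(n,n+'5'))
    for nm,box in(('free',(.44,.66,-.14,-.06,.549,-.099)),('laid',(.42,.70,-.08,.04,.56,-.02))):
        try:
            p,u,L,k=tubefit(W,box,.05 if n!='scene' else .05,.08);print(n,nm,p.round(4),u.round(3),L,k,'local',(p[:2]-c)@ex,(p[:2]-c)@ey)
        except Exception as e: print(n,e)
E
```

```text
time: 9.93
eef_pos: [0.5501, -0.0997, 0.0372]
tcp_rot: [-0.001, 0.996, -0.084, 0.003]
contact_force: [0.2, 0.9, 0.0]
grip_width: 0.751
time: 10.92
eef_pos: [0.4901, -0.0697, 0.2575]
tcp_rot: [-0.001, 0.997, -0.083, 0.004]
contact_force: [-0.4, 0.1, 0.3]
grip_width: 0.208
side free [ 0.551  -0.1005  0.0524] [ 0.987 -0.159  0.001] 0.15780505839228753 1043 local 0.002297525413053199 -0.07632345974400884
side laid [ 0.5553 -0.0205  0.0524] [ 0.986 -0.164  0.001] 0.1588162791545839 854 local -0.006637052542886375 0.0032927338091777465
wrist free [ 0.5496 -0.0997  0.0529] [ 0.986 -0.164 -0.   ] 0.1578583746476878 3859 local 0.0008164445444656006 -0.0758093306544058
wrist laid [ 0.5542 -0.0195  0.053 ] [ 0.987 -0.16   0.   ] 0.15768873593863197 3812 local -0.007922833618048328 0.004085468520606705
scene free [ 0.5495 -0.1002  0.0547] [ 0.986 -0.164  0.003] 0.15995350355334823 514 local 0.000750443011280957 -0.07630335453585164
scene laid [ 0.5534 -0.0213  0.0554] [ 0.993 -0.119 -0.018] 0.15946615014750093 452 local -0.008330019256068494 0.002129759716313816
```

View pics/wrist5.png

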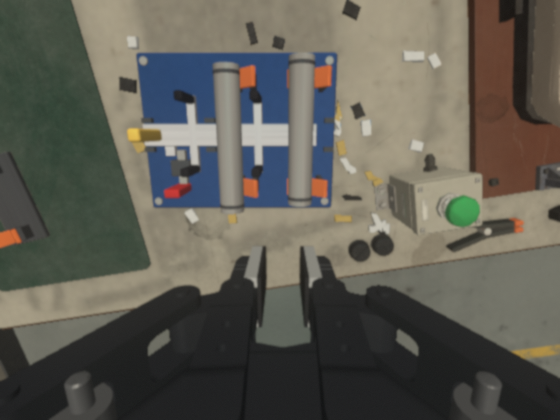

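The wrist picture shows both tubes side by side in their seats (px 228 and 301), at equal height and 80 mm apart. The red tab is at (178,190) and the post at (145,135). I'll locate the tab and post precisely.

```bash
python3 - <<'E'
from m import *
c=np.array([.5612,-.0252]);ex=np.array([.9863,-.165]);ey=np.array([.165,.9863])
d=dict(np.load('wrist5.npz'));W=cloud(d);px=d['pixels'].astype(int);R,G,B=px[...,0],px[...,1],px[...,2]
near=(W[...,0]>.45)&(W[...,0]<.65)&(W[...,1]>.02)&(W[...,1]<.11)
for n,mk,z in(('tab',(R>100)&(G<70)&(B<70),.058),('post',(R>120)&(G>90)&(B<70),.07)):
    P=W[mk&near&(W[...,2]>z)];l=np.c_[(P[:,:2]-c)@ex,(P[:,:2]-c)@ey,P[:,2]]
    print(n,len(P),l.min(0).round(4),l.max(0).round(4),np.median(l,0).round(4))
E
python3 -m inch '[[[0,0,0],[0.004,0.03,-0.01],0.5],[[0,0,0],[0.01,0.07,-0.05],0.5],[[0,0,0],[0.016,0.11,-0.09],0.5],[[0,0,0],[0.0199,0.1261,-0.12],0.5],[[0,0,0],[0.0199,0.1261,-0.13],0.5],[[0,0,0],[0.0199,0.1261,-0.13],0.5]]'
```

```text
tab 118 [-0.0687  0.0628  0.0584] [-0.0599  0.0791  0.0649] [-0.0637  0.0702  0.0629]
post 39 [-0.0058  0.0926  0.0701] [0.0055 0.0999 0.08  ] [-0.0006  0.0935  0.0766]
time: 11.82
eef_pos: [0.51, 0.0555, 0.1254]
tcp_rot: [-0.001, 0.996, -0.084, 0.001]
contact_force: [-0.1, -0.3, 0.5]
grip_width: 0.499
```

```bash
python3 -m inch '[[[0,0,0],[0,0,-0.03],0.5],[[0,0,0],[0,0,-0.06],0.5],[[0,0,0],[0,0,-0.08],0.5],[[0,0,0],[0,0,-0.09],0.5],[[0,0,0],[0,0,-0.09],0.7],[[0,0,0],[0,0,-0.09],1],[[0,0,0],[0,0,-0.09],1],[[0,0,0],[0,0,-0.09],1]]' 25
python3 -m inch '[[[0,0,0],[0,0,0],1],[[0,0,0],[-0.0049,0.0008,0],1],[[0,0,0],[-0.0099,0.0017,0],1],[[0,0,0],[-0.0148,0.0025,0],1],[[0,0,0],[-0.0187,0.0031,0],1],[[0,0,0],[-0.0187,0.0031,0],1]]'
```

```text
time: 12.82
eef_pos: [0.5109, 0.0559, 0.0364]
tcp_rot: [-0.001, 0.996, -0.084, 0.002]
contact_force: [2.6, 7.1, -3.5]
grip_width: 0.201
time: 13.58
eef_pos: [0.4919, 0.0591, 0.0364]
tcp_rot: [-0.001, 0.996, -0.084, 0.002]
contact_force: [1.8, 3.8, -8.9]
grip_width: 0.2
```

```bash
python3 -m inch '[[[0,0,0],[0,0,0],0.7],[[0,0,0],[0,0,0],0.5],[[0,0,0],[0,0,0],0.5],[[0,0,0],[0,0,0.02],0.5],[[0,0,0],[0,0,0.05],0.5],[[0,0,0],[0,0,0.1],0.5],[[0,0,0],[0.03,0.003,0.11],0.5],[[0,0,0],[0.06,0.01,0.12],0.5]]'
python3 - <<'E'
from m import *
c=np.array([.5612,-.0252]);ex=np.array([.9863,-.165]);ey=np.array([.165,.9863])
for n,f in(('scene','scene6'),('scene0','scene')):
    d=grab(n,f) if n=='scene' else dict(np.load('scene.npz'))
    W=cloud(d);px=d['pixels'].astype(int);R,G,B=px[...,0],px[...,1],px[...,2]
    near=(W[...,0]>.45)&(W[...,0]<.65)&(W[...,1]>.02)&(W[...,1]<.11)
    for n,mk,z in(('tab',(R>100)&(G<70)&(B<70),.03),('post',(R>120)&(G>90)&(B<70),.03)):
        P=W[mk&near&(W[...,2]>z)];l=np.c_[(P[:,:2]-c)@ex,(P[:,:2]-c)@ey,P[:,2]]
        print(n,len(P),np.median(l,0).round(4)) if len(P) else print(n,'none')
E
```

```text
time: 14.58
eef_pos: [0.5527, 0.069, 0.1578]
tcp_rot: [-0.001, 0.996, -0.084, 0.003]
contact_force: [-0.2, 0.5, 0.3]
grip_width: 0.499
tab 116 [-0.0871  0.075   0.0483]
post 42 [-0.0006  0.1063  0.0507]
tab 120 [-0.0683  0.075   0.0496]
post 122 [-0.0047  0.1039  0.0536]
```

The tab has moved 18.8 mm out. Next I'll grip the post and slide the bar.

```bash
python3 -m inch '[[[0,0,0],[0.025,0.0044,-0.01],0.5],[[0,0,0],[0.025,0.0044,-0.04],0.5],[[0,0,0],[0.025,0.0044,-0.08],0.5],[[0,0,0],[0.025,0.0044,-0.1],0.5],[[0,0,0],[0.025,0.0044,-0.11],0.5],[[0,0,0],[0.025,0.0044,-0.11],0.7],[[0,0,0],[0.025,0.0044,-0.11],1],[[0,0,0],[0.025,0.0044,-0.11],1]]' 25
python3 -m inch '[[[0,0,0],[0,0,0],1],[[0,0,0],[0,0,0],1],[[0,0,0],[-0.0008,-0.0049,0],1],[[0,0,0],[-0.0016,-0.0099,0],1],[[0,0,0],[-0.0025,-0.0148,0],1],[[0,0,0],[-0.0033,-0.0197,0],1],[[0,0,0],[-0.0041,-0.0247,0],1],[[0,0,0],[-0.0041,-0.0247,0],1]]'
```

```text
time: 15.62
eef_pos: [0.5815, 0.0728, 0.0496]
tcp_rot: [-0.001, 0.996, -0.084, 0.005]
contact_force: [-0.6, -10.1, -2.5]
grip_width: 0.16
time: 16.62
eef_pos: [0.5773, 0.0474, 0.0497]
tcp_rot: [-0.001, 0.996, -0.084, 0.005]
contact_force: [-1.7, -2.2, -2.0]
grip_width: 0.154
```

```bash
python3 -m inch '[[[0,0,0],[-0.0003,-0.002,0],1],[[0,0,0],[-0.0006,-0.0037,0],1],[[0,0,0],[-0.0006,-0.0037,0],1]]'; python3 -m inch '[[[0,0,0],[-0.0001,-0.001,0],1],[[0,0,0],[-0.0001,-0.001,0],1]]'
```

```text
time: 17.0
eef_pos: [0.5766, 0.0436, 0.0497]
tcp_rot: [-0.001, 0.996, -0.084, 0.005]
contact_force: [-1.1, 0.7, -2.1]
grip_width: 0.158
time: 17.25
eef_pos: [0.5765, 0.0429, 0.0497]
tcp_rot: [-0.001, 0.996, -0.084, 0.005]
contact_force: [-1.2, 5.4, -2.9]
grip_width: 0.162
```

That reached the end stop: about 30 mm travelled, with force rising. I'll release, lift and check.

```bash
python3 -m inch '[[[0,0,0],[0,0,0],0.75],[[0,0,0],[0,0,0],0.6],[[0,0,0],[0,0,0],0.5],[[0,0,0],[0,0,0.02],0.5],[[0,0,0],[0,0,0.06],0.5],[[0,0,0],[-0.02,0,0.12],0.5],[[0,0,0],[-0.06,0,0.18],0.5],[[0,0,0],[-0.09,-0.03,0.21],0.5]]'
python3 - <<'E'
from fit import *
c=np.array([.5612,-.0252]);ex=np.array([.9863,-.165]);ey=np.array([.165,.9863])
for n in ('wrist','side','scene'):
    d=grab(n,n+'7');W=cloud(d)
    for nm,box in(('free',(.44,.66,-.14,-.06,.549,-.099)),('laid',(.42,.70,-.055,.015,.56,-.02))):
        p,u,L,k=tubefit(W,box,.055,.08);print(n,nm,u[1].round(3),L,k,'local',(p[:2]-c)@ex,(p[:2]-c)@ey,p[2])
    px=d['pixels'].astype(int);R,G,B=px[...,0],px[...,1],px[...,2]
    near=(W[...,0]>.45)&(W[...,0]<.65)&(W[...,1]>.02)&(W[...,1]<.11)
    for q,mk,z in(('tab',(R>100)&(G<70)&(B<70),.03),('post',(R>120)&(G>90)&(B<70),.03)):
        P=W[mk&near&(W[...,2]>z)]
        if len(P):print(q,len(P),np.median((P[:,:2]-c)@np.c_[ex,ey],0).round(4))
E
```

```text
time: 18.25
eef_pos: [0.4858, 0.0134, 0.2619]
tcp_rot: [-0.001, 0.997, -0.083, 0.006]
contact_force: [0.7, -1.3, -0.3]
grip_width: 0.501
wrist free -0.165 0.1581299338437161 3832 local 0.0007058852974288071 -0.07507294620883141 0.05300793018605299
wrist laid -0.163 0.1576987116854603 3668 local -0.007948344252482245 0.005046958171656753 0.05295469350764166
tab 149 [-0.0806  0.071 ]
post 27 [0.0002 0.0632]
side free -0.161 0.15847746225071818 905 local 0.002190050624733002 -0.07581998465958974 0.05244566627045089
side laid -0.158 0.15899518418446776 729 local -0.0066392291382653765 0.004195883910179032 0.052435038484643356
tab 54 [-0.0821  0.0624]
post 98 [0.001  0.0628]
scene free -0.17 0.15866710680252688 438 local 0.0003481581668160448 -0.07562342055877552 0.054735024448837
scene laid -0.158 0.16031051182394776 473 local -0.008919915943277134 0.004689781205186301 0.05438486349818507
tab 114 [-0.0871  0.0759]
post 64 [-0.0039  0.0759]
```

View pics/wrist7.png

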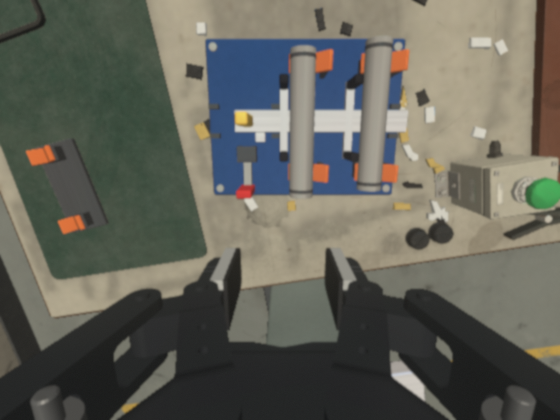

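The picture shows both tubes seated (px 302 and 376), the teeth closed against them, the red tab pulled near the cradle edge (245,191), and the post shifted in (242,118). All the fits agree.

```bash
python3 -m inch '[[[0,0,0],[0,0,0],0.5],[[0,0,0],[0,0,0],0.5],[[0,0,0],[0,0,0],0.5],[[0,0,0],[0,0,0],0.5]]'; python3 -c "
from workcell import order;print(order.finish_job())"
```

```text
time: 18.9
eef_pos: [0.4863, 0.0124, 0.2614]
tcp_rot: [-0.001, 0.996, -0.085, 0.007]
contact_force: [-0.1, -0.7, -0.4]
grip_width: 0.501
the job is handed in; nothing more can be done
None
```

I laid the tube in the empty V-seat, pulled the lock bolt clear and slid the chock bar to its end stop, then handed the job in at about 19 s. The hand-in gives no verdict, so the figures below are my own last checks.

- **Placed tube:** it sits 0–2 mm off centre lengthwise and within 1 mm sideways. Its measured height is 52–55 mm against the required 54 mm, and it is parallel to the cradle within about 0.01 rad. It was set down with about 13 N of contact force and then let go.
- **Laid tube:** still in its seat, with its middle about 7–9 mm off centre lengthwise, as it was at the start.
- **Lock bolt:** pulled out about 19 mm (19.0 mm by arm travel, 18.8 mm by the scene camera; 13 mm needed).
- **Chock bar:** about 30 mm of travel by the arm and the wrist camera, with the force rising at the stop. The scene camera read 28–30 mm (26 mm needed).
- **Robot:** clear of everything at the end, with the wrist force near zero.

The cameras disagreed by 1–2 mm, mainly in height, which is within their calibration. Some fits of the tube while it was in the gripper were spoiled by the fingers, so I set them aside. I did not measure the torque tester or the tray of pins again at the end, but the arm never went near either.

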